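# Turn the mantel display until the turquoise pot is at the front

## Task

Turn the display turntable by pushing its scalloped rim with the fingertips, gently, until the turquoise pot stands at the front, squarely behind the middle of the brass label plate, and leave the turntable at rest there. Push only the rim: do not touch, lift or upset any of the ornaments that stand on the turntable, and leave the bell and the sunglasses case on the shelf where they are.

Things in the scene. Friction and masses are not known exactly. Their poses are not given: they have to be found in the camera images.
- turntable: Fixed, heavy foot of the wooden display turntable: dark, round, 230 mm across, 28 mm high, under the platter. Origin: on the axis of rotation, at shelf height; z up; its -x axis points to the front, where a brass strap (22 mm wide, 7 mm high) runs out below the platter to the sloping brass label plate. The front faces the robot's side, turned up to 20 degrees either way.
- bearing: Fixed aluminium bearing ring, 104 mm across, hidden between foot and platter, which it carries. Origin on the axis of rotation, 28 mm above the shelf, z up. It is mounted at any angle up to 35 degrees either way on the foot; only its x axis matters, from which the platter's joint and the notches are counted.
- platter (a joint): Turn of the platter on its foot, rad, positive anticlockwise from above; over three turns either way. Light friction (0.08 N m, 0.5 N at the rim); it stays where it is left and coasts a few degrees after a quick push. Finger notches in the rim lie at the angles: joint value + k x 36 degrees (k = 0 to 9), about the axis, anticlockwise from the +x axis of the bearing.
- hub (a point): Centre of the top of the brown wooden platter, 330 mm across: middle disc of 138 mm radius, top 56 mm above the shelf; scalloped rim 36 to 54 mm above it, open below. Ten round lobes of 34 mm radius are centred 131 mm from the axis; the notches between them are 19 mm wide at their floor (138 mm out), 36 mm wide 150 mm out. A fingertip 25 mm wide seats about 150 mm out.
- label (a point): Centre of the brass label plate at the front of the turntable, 203 mm from the axis and 19 mm above the shelf: 84 mm wide, 36 mm deep, sloping, its top edge 33 mm above the shelf; fixed; a cream card with a turquoise stripe and no writing. It faces outward from the turntable, to the robot's side.
- pot_mid (a point): The turquoise ceramic pot, an open round pot 62 mm across and 46 mm high, 0.14 to 0.28 kg, standing loose on the platter about 72 mm from the axis; this point is at its centre, half-way up (23 mm above the platter). Not to be touched.
- pot: The same pot; origin at the centre of its underside, on the platter's top.
- vase: Squat black glass vase, 66 mm across, 46 mm high. Stands loose on the platter, about 72 mm from its axis (origin: centre of its underside, on the platter's top); not to be touched.
- top: Light wooden spinning top with a red band, parked upright in a dark ring stand (one piece), 48 mm across, 51 mm high. Stands loose on the platter, about 72 mm from its axis (origin: centre of its underside, on the platter's top); not to be touched.
- pear: Small brass pear, 44 mm across, 50 mm high with its stalk. Stands loose on the platter, about 72 mm from its axis (origin: centre of its underside, on the platter's top); not to be touched.
- tealight: White plastic battery tealight with a yellow flame tip, 38 mm across, 37 mm high; stands near the front at first. Stands loose on the platter, about 72 mm from its axis (origin: centre of its underside, on the platter's top); not to be touched.
- bell: Chrome desk bell, 80 mm across, 50 mm high with its button, loose on the shelf to one side of the turntable; origin at the centre of its underside; leave it alone.
- case: Stainless steel sunglasses case, shut, 162 mm (its x) by 62 mm by 44 mm high, loose on the shelf on the other side of the turntable; origin at the centre of its underside; leave it alone.
Not all that is in view belongs to the job. Of the things like the pot, leave any that is blue, pink or purple; of the rest the smaller one is meant.

How it is judged:
At the end, for the whole second after the job is handed in: The pot's centre is within 13 mm sideways of the line from the turntable's axis through the middle of the label plate, on the label's side of the axis; the platter and the pot are at rest; all five ornaments stand upright on the platter; the bell and the case are within 15 mm of where they were (y of pot_mid in the frame of turntable between -0.013 and 0.013 m and x of pot_mid in the frame of turntable below -0.045 m and velocity of joint platter between -0.03 and 0.03 rad/s and linear speed of pot below 0.02 m/s and angle between each of pot, vase, top, pear, tealight's own z axis and vertical below 0.12 rad and horizontal distance between each of pot, vase, top, pear, tealight and turntable below 0.13 m and z of pot in the frame of turntable between 0.05 and 0.062 m and z of vase in the frame of turntable between 0.05 and 0.062 m and z of top in the frame of turntable between 0.05 and 0.062 m and z of pear in the frame of turntable between 0.05 and 0.062 m and z of tealight in the frame of turntable between 0.05 and 0.062 m and distance of each of bell, case from where it was at the start of the episode below 0.015 m); the robot touches nothing.
It fails at once if an ornament on the turntable is touched, lifted or carried by the robot (contact force between any of the fingers, the arm and pot above 0.5 N or contact force between any of the fingers, the arm and vase above 0.5 N or contact force between any of the fingers, the arm and top above 0.5 N or contact force between any of the fingers, the arm and pear above 0.5 N or contact force between any of the fingers, the arm and tealight above 0.5 N).
It fails at once if an ornament on the turntable topples, or leaves the platter (angle between any of pot, vase, top, pear, tealight's own z axis and vertical above 0.4 rad or z of any of pot, vase, top, pear, tealight in the frame of turntable above 0.072 m or horizontal distance between any of pot, vase, top, pear, tealight and turntable above 0.14 m).
It fails at once if the turntable is handled inside its rim, between the ornaments (contact force between the fingers and bearing above 1 N and horizontal distance between the grasp point and turntable below 0.1 m).
It fails at once if the platter is whirled round faster than 2.5 rad/s (velocity of joint platter above 2.5 rad/s or velocity of joint platter below -2.5 rad/s).
It fails at once if the bell or the sunglasses case is shifted by more than 15 mm or tipped (distance of any of bell, case from where it was at the start of the episode above 0.015 m or angle between any of bell, case's own z axis and vertical above 0.2 rad).
It also fails if it takes over 66 s, if anything falls off the work surface, if the arm or the gripper's body presses on something with over 40 N, if the wrist force passes 120 N, or if a joint passes its speed limit or range.

## Robot

A 6-joint arm with a two-finger parallel gripper is mounted at the origin on the work surface. World frame = base frame: x ahead of the robot, y to its left, z up, the work surface at z = 0. Lengths are in m, angles in rad, forces in N, time in s.
With the tool pointing down it reaches from about 0.275 to 0.875 m from the base axis. Payload 12.5 kg.
Tool frame: the origin (TCP) lies on the centre line of the jaws, within the pads' length; the fingertips stand r.finger_overhang ahead of it and the grasp point (between the pads) lies 3 mm ahead of it (r.finger_overhang is the distance from the TCP to the fingertips, in m); z points along the fingers, y is the direction in which the jaws open and shut (so a half turn about z gives the same grasp; the last joint's range is limited). The gripper opens to 85 mm and grips with 20 to 120 N. Pads are 22 mm wide; open, the fingers measure 114 mm over their backs; the gripper's body (76 mm by 85 mm) begins 54 mm behind the grasp point. The pads swing forward as they close: fully open they stand 13 mm farther back than shut.
Start: joints at [-1.35, 0.351, 1.652, -0, 1.139, -0.085], TCP at [0.166, -0.524, 0.253] pointing down, gripper open.
Joint ranges: [-2.75, 2.75], [-0.79, 2.1], [0.01, 2.65], [-1.57, 4.71], [0.07, 3.14], [-2.87, 2.87]. Speed limits (rad/s): [2.22, 2.22, 2.79, 3.14, 3.14, 3.14].

## Interface

Orientations are given as a unit quaternion [x, y, z, w].
In Python, from cell import r, optics gives the robot as it stands. The module is installed in compiled form; this text tells all that it offers. Calls block until the motion is done:
- r.move_to(position, orientation): joint-space move of the TCP to a pose.
- r.move_linear(position, rot=None, vel=0.15): straight line of the TCP; rot=None keeps the orientation; vel is the mean speed in m/s.
- r.set_joints(angles): joint-space move.
- r.set_gripper(opening, squeeze=None): opening from 0.0 (shut) to 1.0 (fully open); squeeze is the grip in N (None keeps the last); returns when the fingers have stopped.
- r.sleep(seconds).
- r.inverse_kinematics(position, orientation): joint angles nearest the present ones, or None.
- optics.get_image(name): name is "scene" or "top"; returns a dict with "pixels" (480x640x3 uint8, red, green, blue), "depth" (480x640 float32, m along the optical axis (not along the pixel's ray), 0 where there is no reading), "fx", "fy", "cx", "cy" (pixels), "D" ([k1, k2, p1, p2, k3] as OpenCV has them; the pictures are not rectified), "camera_from_world" (4x4, takes a point from world to camera coordinates). Camera axes: x right, y down, z forward; pixel columns grow to the right and rows downward; lengths in m; the calibration is good to about 2 mm. A picture is of the moment at which its call begins.
A pose or a line that the arm cannot do raises r.PlanningError and nothing moves.
- r.hand_in(): hands the job in, once; it reports no verdict.
Readings, each from a call of its own:
- r.current_t(): time.
- r.current_q(): joint angles.
- r.current_qvel(): joint speeds.
- r.current_effort(): joint torques, N m.
- r.current_tool_pos(): TCP position.
- r.current_ee_rot(): TCP orientation.
- r.current_contact_force(): force on the tool from outside, world axes, zero at the start.
- r.current_torque(): the same for the moment, N m.
- r.current_opening(): opening from 0.0 (shut) to 1.0 (fully open).
Only numpy, scipy, OpenCV 4.12 (cv2) and the standard library are available. Lean on these libraries where they do the work, as an engineer would, in place of code of your own. Each camera call takes 0.05 s, during which the arm holds its last target.

## Working session

There is one attempt and no reset: what is moved stays moved. The work goes in short steps, each a Python script; the robot and the scene stay as the last script left them, time stands still between calls to the robot, and variables do not carry over. Pictures are saved under pics/ and viewed, and the job is handed in when it is done.

```bash
mkdir -p pics; python3 - <<'E'
from cell import r, optics
import cv2, numpy as np, pickle
for n in ("scene","top"):
    d=optics.get_image(n); pickle.dump(d,open(f"{n}0.pkl","wb"))
    cv2.imwrite(f"pics/{n}0.png",d["pixels"][:,:,::-1])
    print(n,d["fx"],d["fy"],d["cx"],d["cy"],d["D"]); print(np.round(np.linalg.inv(d["camera_from_world"]),3), (d["depth"]>0).mean())
print(r.current_t(), r.finger_overhang, r.current_ee_rot())
E
```

```text
scene 493.52034997820573 493.52034997820573 325.75851442116357 236.07112110801683 [0.0285314 0.        0.        0.        0.       ]
[[ 0.141  0.845 -0.516  1.082]
 [ 0.99  -0.121  0.071 -0.088]
 [-0.003 -0.521 -0.853  1.083]
 [ 0.     0.     0.     1.   ]] 0.995859375
top 536.7872238151144 536.7872238151144 311.2526490982255 240.76564530822898 [0.01159578 0.         0.         0.         0.        ]
[[-0.006 -0.993  0.114  0.306]
 [-1.     0.007  0.008 -0.015]
 [-0.008 -0.114 -0.993  1.665]
 [ 0.     0.     0.     1.   ]] 0.9961100260416667
0.1 0.022 [ 9.88335124e-01  1.52293887e-01 -3.09875872e-05 -5.04744851e-04]
```

View pics/scene0.png

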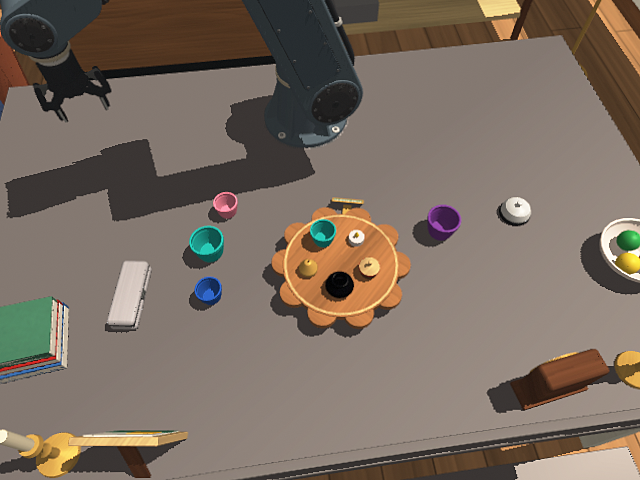

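View pics/top0.png

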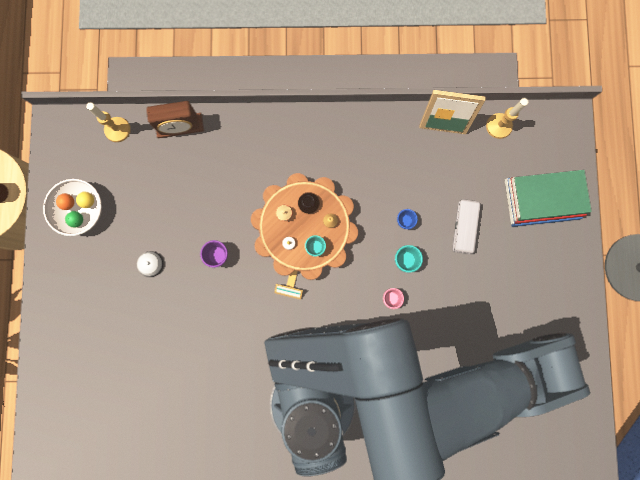

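The smaller turquoise pot is on the platter at top (316,246), and the label is at top (289,292). Case, bell, bowls and books stand clear. The pot needs a clockwise turn of about 42°. I'll measure that precisely next.

```bash
cat > h.py <<'E'
import cv2, numpy as np
def cam(d):
    K=np.array([[d["fx"],0,d["cx"]],[0,d["fy"],d["cy"]],[0,0,1.]]); return K,np.array(d["D"],float),np.linalg.inv(d["camera_from_world"])
def rays(d,px):
    K,D,T=cam(d); n=cv2.undistortPoints(np.array(px,float).reshape(-1,1,2),K,D)[:,0]
    v=np.c_[n,np.ones(len(n))]@T[:3,:3].T; return T[:3,3],v
def onz(d,px,z):
    o,v=rays(d,px); return o+v*((z-o[2])/v[:,2])[:,None]
def tri(d1,p1,d2,p2):
    A=np.zeros((3,3));b=np.zeros(3)
    for d,p in((d1,p1),(d2,p2)):
        o,v=rays(d,[p]);v=v[0]/np.linalg.norm(v[0]);M=np.eye(3)-np.outer(v,v);A+=M;b+=M@o
    return np.linalg.solve(A,b)
def hsv(d): return cv2.cvtColor(d["pixels"],cv2.COLOR_RGB2HSV)
def blobs(m,amin=30):
    n,l,s,c=cv2.connectedComponentsWithStats(m.astype(np.uint8)); return [(c[i],s[i,4],l==i) for i in range(1,n) if s[i,4]>=amin]
def circ(p):
    A=np.c_[2*p,np.ones(len(p))];x=np.linalg.lstsq(A,(p**2).sum(1),rcond=None)[0];return x[:2],np.sqrt(x[2]+x[:2]@x[:2])
def turq(d,a=40):
    h=hsv(d); return blobs((h[...,0]>80)&(h[...,0]<95)&(h[...,1]>120)&(h[...,2]>60),a)
def world(d):
    K,D,T=cam(d);u,v=np.meshgrid(np.arange(640),np.arange(480));n=cv2.undistortPoints(np.c_[u.ravel(),v.ravel()].astype(float).reshape(-1,1,2),K,D)[:,0]
    z=d["depth"].ravel();P=np.c_[n*z[:,None],z]@T[:3,:3].T+T[:3,3];P[z==0]=np.nan;return P.reshape(480,640,3)
E
python3 - <<'E'
from h import *; import pickle
ds={n:pickle.load(open(n+"0.pkl","rb")) for n in("scene","top")}
for n,d in ds.items():
    print(n,"turq",[(c.round(1),a) for c,a,_ in turq(d,15)])
    h=hsv(d);
    m=(h[...,0]>5)&(h[...,0]<25)&(h[...,1]>110)&(h[...,2]>60)
    P=world(d)
    c0=(305,226) if n=="top" else (340,268)
    mm=np.zeros((480,640),np.uint8);cv2.circle(mm,c0,62 if n=="top" else 75,1,-1)
    b=max(blobs(m&(mm>0)),key=lambda t:t[1]);
    out=b[2].astype(np.uint8); cnt=max(cv2.findContours(out,cv2.RETR_EXTERNAL,cv2.CHAIN_APPROX_NONE)[0],key=cv2.contourArea)
    cv2.imwrite(f"pics/m_{n}.png",out*255)
    W=onz(d,cnt[:,0],0.052)[:,:2]
    ctr,R=cv2.minEnclosingCircle(W.astype(np.float32)); print("platter enclosing",np.round(ctr,4),R)
    # lobe phase
    for it in range(3):
        q=W-np.array(ctr);a=np.arctan2(q[:,1],q[:,0]);rr=np.hypot(*q.T)
        M=np.c_[np.ones_like(a),np.cos(a),np.sin(a),np.cos(10*a),np.sin(10*a)]
        x=np.linalg.lstsq(M,rr,rcond=None)[0]; ctr=np.array(ctr)+x[1:3]
    res=rr-M@x
    lobe=np.degrees(np.arctan2(x[4],x[3]))/10
    print("ctr",ctr.round(4),"mean r",x[0].round(4),"amp",np.hypot(x[3],x[4]).round(4),"lobe phase deg mod36",lobe,"notch",(lobe+18)%36,"res",res.std())
    w=P[b[2]];w=w[np.hypot(*(w[:,:2]-ctr).T)<.16];print("depth z platter", np.nanpercentile(w[:,2],[10,50,90]))
E
```

```text
scene turq [(array([322.6, 232.2]), np.int32(538)), (array([207., 243.]), np.int32(984))]
platter enclosing [0.5364 0.0208] 0.16890020668506622
ctr [0.5366 0.0213] mean r 0.1547 amp 0.0124 lobe phase deg mod36 8.987325210592768 notch 26.98732521059277 res 0.004550533229044418
depth z platter [0.05245977 0.05574588 0.05916603]
top turq [(array([318.2, 246.1]), np.int32(195)), (array([409.7, 258.5]), np.int32(504))]
platter enclosing [0.539  0.0193] 0.12918390333652496
ctr [0.5388 0.0193] mean r 0.1272 amp 0.0 lobe phase deg mod36 -17.599043251544167 notch 0.4009567484558332 res 0.0009031116344254005
depth z platter [0.05105902 0.05590781 0.06180313]
```

```bash
python3 - <<'E'
import pickle,cv2,numpy as np
d=pickle.load(open("top0.pkl","rb"))["pixels"][:,:,::-1];s=pickle.load(open("scene0.pkl","rb"))["pixels"][:,:,::-1]
cv2.imwrite("pics/z0.png",np.hstack([cv2.resize(d[165:315,235:365],(390,450),interpolation=2),cv2.resize(s[190:340,270:410],(410,450),interpolation=2)]))
E
```

```text
(no output)
```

View pics/z0.png

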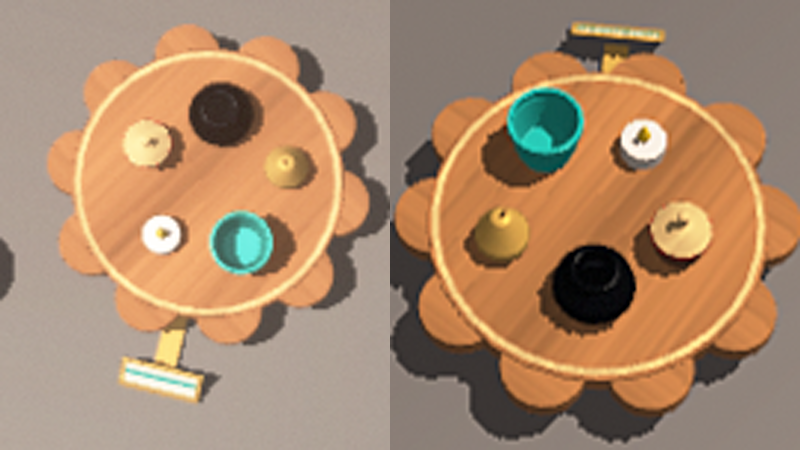

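```bash
cat >> h.py <<'E'
def platter(d,n):
    P=world(d); c=np.array([.538,.020]); h=hsv(d)
    m=(np.hypot(P[...,0]-c[0],P[...,1]-c[1])<.185)&(h[...,0]>4)&(h[...,0]<28)&(h[...,1]>90)&(h[...,2]>50)&(P[...,2]>.04)
    m=cv2.morphologyEx(m.astype(np.uint8),cv2.MORPH_CLOSE,np.ones((3,3)))
    cnt=max(cv2.findContours(m,cv2.RETR_EXTERNAL,cv2.CHAIN_APPROX_NONE)[0],key=cv2.contourArea)
    W=onz(d,cnt[:,0],0.052)[:,:2];ctr=c
    for it in range(4):
        q=W-ctr;a=np.arctan2(q[:,1],q[:,0]);rr=np.hypot(*q.T)
        M=np.c_[np.ones_like(a),np.cos(a),np.sin(a),np.cos(10*a),np.sin(10*a)]
        x=np.linalg.lstsq(M,rr,rcond=None)[0]; ctr=ctr+x[1:3]
    return ctr,x[0],np.hypot(x[3],x[4]),(np.degrees(np.arctan2(x[4],x[3]))/10+18)%36,(rr-M@x).std(),rr.max()
def pot(d):
    P=world(d)
    for c,a,m in turq(d,40):
        h=m.astype(np.uint8);cnt=cv2.findContours(h,cv2.RETR_EXTERNAL,cv2.CHAIN_APPROX_NONE)[0][0]
        # rim pixels: depth near the top of the pot
        w=P[m]; 
        if np.hypot(*(np.nanmedian(w[:,:2],0)-[.538,.02]))>.13: continue
        rim=w[(w[:,2]>.094)]
        W=onz(d,cnt[:,0],.102)[:,:2]; hull=cv2.convexHull(W.astype(np.float32))[:,0]
        return dict(px=c.round(1),zmax=np.nanpercentile(w[:,2],97).round(4),rim=tuple(np.round(circ(rim[:,:2])[0],4))+(circ(rim[:,:2])[1].round(4),),enc=cv2.minEnclosingCircle(W.astype(np.float32)))
E
python3 - <<'E'
from h import *; import pickle
ds={n:pickle.load(open(n+"0.pkl","rb")) for n in("scene","top")}
lp={}
for n,d in ds.items():
    ctr,*rest=platter(d,n); print(n,ctr.round(4),np.round(rest,4)); print(pot(d))
    P=world(d);h=hsv(d); rr=np.hypot(P[...,0]-.538,P[...,1]-.02)
    m=(rr>.17)&(rr<.25)&(P[...,0]<.45)&(P[...,2]>.008)&(P[...,2]<.05)&(np.abs(P[...,1]-.055)<.09)
    b=max(blobs(m,20),key=lambda t:t[1]); cnt=np.argwhere(b[2])[:,::-1].astype(np.float32)
    R=cv2.minAreaRect(cnt);print("label blob",b[0].round(1),b[1],R, np.nanmean(P[b[2]],0).round(4)); lp[n]=b[0]
    w=P[b[2]];w=w[w[:,2]>.01];u,s,vt=np.linalg.svd(w[:,:2]-w[:,:2].mean(0),full_matrices=False);nrm=np.array([-vt[0][1],vt[0][0]]);nrm*=-np.sign(nrm[0]);print("normal deg",np.degrees(np.arctan2(nrm[1],nrm[0]))%360,"extent",np.ptp((w[:,:2])@vt[0]))
    v=np.nanmean(P[b[2]],0)[:2]-ctr;print("label dir",np.degrees(np.arctan2(v[1],v[0]))%360,np.hypot(*v))
print("label tri",tri(ds["scene"],lp["scene"],ds["top"],lp["top"]))
E
```

```text
scene [0.5385 0.0207] [1.53500e-01 1.35000e-02 2.66286e+01 2.60000e-03 1.66800e-01]
{'px': array([322.6, 232.2]), 'zmax': np.float64(0.1038), 'rim': (np.float64(0.4718), np.float64(-0.0123), np.float64(0.0285)), 'enc': ((0.47778934240341187, -0.011494404636323452), 0.03759533539414406)}
label blob [347.  200.8] 114 ((346.9827880859375, 200.7069091796875), (31.97251319885254, 3.737046957015991), 4.763641834259033) [0.3424 0.0701 0.025 ]
normal deg 167.5262813714502 extent 0.08401185042894398
label dir 165.873916501599 0.2022204348233607
top [0.5385 0.0187] [1.51500e-01 1.41000e-02 2.67306e+01 2.20000e-03 1.64500e-01]
{'px': array([318.2, 246.1]), 'zmax': np.float64(0.105), 'rim': (np.float64(0.4714), np.float64(-0.0148), np.float64(0.0279)), 'enc': ((0.47133174538612366, -0.015126693062484264), 0.02947331592440605)}
label blob [288.4 290.1] 240 ((289.0882873535156, 288.1470947265625), (27.406526565551758, 14.794673919677734), 14.03624439239502) [0.3431 0.0681 0.0218]
normal deg 165.6345237151173 extent 0.08290106664282793
label dir 165.81787349080417 0.20159859194762678
label tri [0.34313627 0.06887501 0.02615971]
```

```bash
python3 - <<'E'
from h import *; import pickle
for n in("top","scene"):
    d=pickle.load(open(n+"0.pkl","rb"));P=world(d);rr=np.hypot(P[...,0]-.5385,P[...,1]-.0197)
    m=(P[...,2]>.015)&(rr>.175)&(rr<.45)&(P[...,2]<.12)&(P[...,0]>.3)
    for c,a,k in blobs(m,80):
        w=P[k];e,R=cv2.minEnclosingCircle(w[:,:2].astype(np.float32));e=np.array(e)-[.5385,.0197];print(n,c.round(),a,"xy",w[:,:2].min(0).round(3),w[:,:2].max(0).round(3),"z",np.nanpercentile(w[:,2],99).round(3),"polar",np.hypot(*e).round(3),(np.degrees(np.arctan2(e[1],e[0]))%360).round(),"R",round(R,3),"rmin",rr[k].min().round(3))
E
```

```text
top [303.  95.] 1278 xy [ 0.942 -0.17 ] [0.968 0.211] z 0.067 polar 0.407 0.0 R 0.191 rmin 0.405
top [408. 218.] 172 xy [ 0.528 -0.326] [ 0.588 -0.264] z 0.053 polar 0.316 274.0 R 0.031 rmin 0.285
top [212. 252.] 334 xy [0.415 0.25 ] [0.494 0.332] z 0.068 polar 0.284 107.0 R 0.042 rmin 0.243
top [410. 257.] 336 xy [ 0.396 -0.335] [ 0.475 -0.252] z 0.067 polar 0.33 252.0 R 0.042 rmin 0.289
top [288. 290.] 170 xy [0.322 0.026] [0.362 0.109] z 0.039 polar 0.202 166.0 R 0.042 rmin 0.19
top [394. 295.] 129 xy [ 0.302 -0.277] [ 0.347 -0.217] z 0.051 polar 0.347 230.0 R 0.031 rmin 0.317
scene [225. 208.] 224 xy [ 0.3   -0.275] [ 0.348 -0.214] z 0.049 polar 0.343 230.0 R 0.032 rmin 0.314
scene [347. 201.] 82 xy [0.324 0.028] [0.364 0.109] z 0.037 polar 0.2 166.0 R 0.041 rmin 0.191
scene [443. 221.] 768 xy [0.411 0.251] [0.497 0.335] z 0.064 polar 0.287 107.0 R 0.043 rmin 0.245
scene [207. 242.] 765 xy [ 0.391 -0.332] [ 0.476 -0.251] z 0.064 polar 0.327 251.0 R 0.043 rmin 0.287
scene [208. 289.] 409 xy [ 0.525 -0.321] [ 0.587 -0.262] z 0.049 polar 0.312 273.0 R 0.032 rmin 0.282
scene [372. 454.] 2421 xy [ 0.944 -0.17 ] [0.965 0.209] z 0.064 polar 0.408 360.0 R 0.19 rmin 0.406
```

The obstacles are all at r ≥ 0.28 m on the right, so there is room. I'll use the notch at 278.7° with a shut gripper leaning outward.

```bash
cat >> h.py <<'E'
from scipy.spatial.transform import Rotation
C=np.array([.5385,.0197]);TILT=np.radians(12);SGN=1
def pose(ang,rad,ztip,oh,sgn=1):
    a=np.radians(ang);rh=np.array([np.cos(a),np.sin(a),0]);up=np.array([0,0,1.])
    z=-np.cos(TILT)*up-np.sin(TILT)*rh; y=sgn*(np.cos(TILT)*rh-np.sin(TILT)*up); x=np.cross(y,z)
    q=Rotation.from_matrix(np.c_[x,y,z]).as_quat()
    tip=np.r_[C+rad*rh[:2],ztip]; return tip-oh*z,q
E
python3 - <<'E'
from h import *; from cell import r
r.set_gripper(0.0); print(r.current_opening(),r.finger_overhang,r.current_t())
oh=r.finger_overhang
for s in(1,-1):
    for a,rad,z in((278.7,.20,.2),(278.7,.158,.04),(238.4,.158,.04),(200,.158,.04)):
        p,q=pose(a,rad,z,oh,s);j=r.inverse_kinematics(p,q);print(s,a,p.round(3),None if j is None else np.round(j,2))
E
```

```text
-0.005728682312377723 0.022 0.8667
1 278.7 [ 0.569 -0.183  0.222] [-0.46  0.52  1.49  0.18  1.26  0.89]
1 278.7 [ 0.563 -0.141  0.062] [-0.4   0.7   1.64  0.22  0.93  0.87]
1 238.4 [ 0.453 -0.119  0.062] [-0.46  0.51  2.03  0.37  0.62  1.36]
1 200 [ 0.386 -0.036  0.062] [-0.29  0.39  2.3   0.42  0.31  2.11]
-1 278.7 [ 0.569 -0.183  0.222] [-0.46  0.52  1.49  0.18  1.26 -2.25]
-1 278.7 [ 0.563 -0.141  0.062] [-0.4   0.7   1.64  0.22  0.93 -2.27]
-1 238.4 [ 0.453 -0.119  0.062] [-0.46  0.51  2.03  0.37  0.62 -1.79]
-1 200 [ 0.386 -0.036  0.062] [-0.29  0.39  2.3   0.42  0.31 -1.03]
```

```bash
python3 - <<'E'
from h import *; from cell import r,optics
oh=r.finger_overhang
r.move_to(*pose(278.7,.20,.2,oh)); 
p,q=pose(278.7,.20,.042,oh); r.move_linear(p,vel=.12)
print(r.current_t(),np.round(r.current_contact_force(),2))
for rad in(.18,.17,.164,.160):
    r.move_linear(pose(278.7,rad,.042,oh)[0],vel=.04); print(rad,np.round(r.current_contact_force(),2),np.round(r.current_tool_pos(),4))
ims=[]
for n in("top","scene"):
    d=optics.get_image(n);ims.append(d["pixels"][:,:,::-1]); 
print(r.current_t())
cv2.imwrite("pics/z1.png",np.hstack([cv2.resize(ims[0][165:315,235:365],(390,450),interpolation=2),cv2.resize(ims[1][190:340,250:390],(410,450),interpolation=2)]))
E
```

```text
4.25 [-0.42  0.11  0.33]
0.18 [-0.13 -0.03  0.19] [ 0.5665 -0.1627  0.0636]
0.17 [ 0.08  0.27 -0.59] [ 0.5649 -0.1526  0.0635]
0.164 [-0.41 -0.42  0.47] [ 0.564  -0.1467  0.0635]
0.16 [ 1.36 -0.38 -0.61] [ 0.5634 -0.1428  0.0635]
5.95
```

View pics/z1.png

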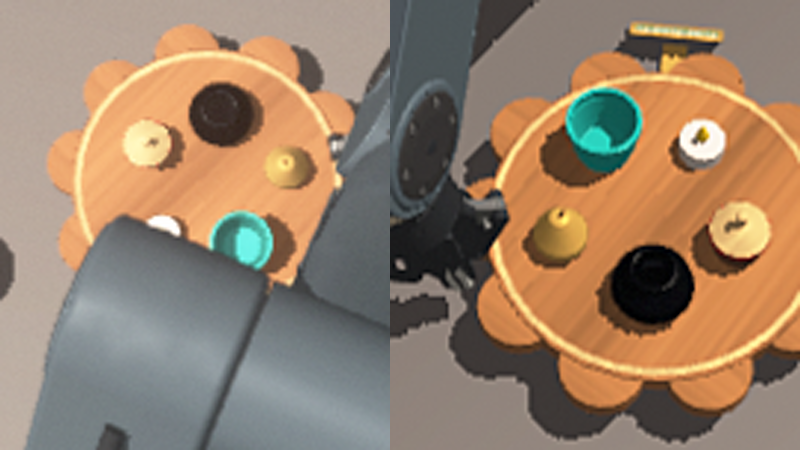

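The shut fingertips sit in the notch (crop right, 480,200). The force is about 1 N and the ornaments are clear. Now I'll sweep most of the arc.

```bash
python3 - <<'E'
from h import *; from cell import r,optics
oh=r.finger_overhang
for a in np.arange(274.7,241,-4):
    p,q=pose(a,.160,.042,oh); r.move_linear(p,q,vel=.04)
    print(round(a,1),np.round(r.current_contact_force(),1),end=" ")
r.sleep(.3)
ims=[]
for n in("top","scene"):
    d=optics.get_image(n);ims.append(d["pixels"][:,:,::-1])
    try:
        p=pot(d);print(n,p)
        v=np.array(p["rim"][:2])-C;print(np.degrees(np.arctan2(v[1],v[0]))%360,np.hypot(*v))
    except Exception as e: print(n,e)
print(r.current_t())
cv2.imwrite("pics/z2.png",np.hstack([cv2.resize(ims[0][165:315,235:365],(390,450),interpolation=2),cv2.resize(ims[1][190:340,250:390],(410,450),interpolation=2)]))
E
```

```text
274.7 [0.6 0.1 0.6] 270.7 [0.  0.4 1. ] 266.7 [ 0.5 -0.6 -0.4] 262.7 [-0.7  0.8  0.7] 258.7 [-0.1 -0.1  0.2] 254.7 [-0.1 -0.2  0.3] 250.7 [ 1.3 -0.   0.6] 246.7 [ 0.  -0.3 -0.7] 242.7 [-0.1 -0.5 -0.7] top {'px': array([303.7, 248.4]), 'zmax': np.float64(0.1038), 'rim': (np.float64(0.4638), np.float64(0.0256), np.float64(0.0278)), 'enc': ((0.46299102902412415, 0.025395583361387253), 0.029529990628361702)}
175.48400559796312 0.07493263641431548
scene {'px': array([338.9, 227.6]), 'zmax': np.float64(0.1031), 'rim': (np.float64(0.4639), np.float64(0.0279), np.float64(0.0285)), 'enc': ((0.4705808758735657, 0.026888525113463402), 0.03732166439294815)}
173.72725469675981 0.07504931711881195
10.25
```

View pics/z2.png

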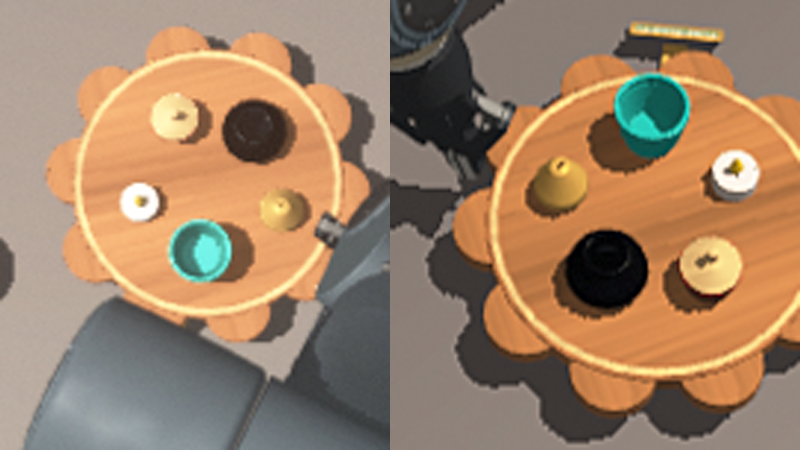

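The pot is now at 174.6°, the mean of the two views. The label is at 166°, so it needs 8.6° more, slowly.

```bash
python3 - <<'E'
from h import *; from cell import r,optics
oh=r.finger_overhang
def look(tag):
    ims=[]
    for n in("top","scene"):
        d=optics.get_image(n);ims.append(d["pixels"][:,:,::-1])
        p=pot(d);v=np.array(p["rim"][:2])-C;a=np.degrees(np.arctan2(v[1],v[0]))%360;print(n,p["rim"],a.round(2),"sideways mm",(1000*np.hypot(*v)*np.sin(np.radians(a-165.9))).round(1))
    cv2.imwrite(f"pics/{tag}.png",np.hstack([cv2.resize(ims[0][165:315,235:365],(390,450),interpolation=2),cv2.resize(ims[1][190:340,250:390],(410,450),interpolation=2)]))
for a in(239.9,237,234.1):
    p,q=pose(a,.160,.042,oh); r.move_linear(p,q,vel=.025)
r.sleep(.5); look("z3")
# back off off the flank a little, then out
p,q=pose(235.3,.161,.042,oh); r.move_linear(p,q,vel=.02)
r.move_linear(pose(235.3,.21,.042,oh)[0],vel=.04)
r.sleep(.3); look("z4"); print(r.current_t(),np.round(r.current_contact_force(),1))
E
```

```text
top (np.float64(0.4652), np.float64(0.0362), np.float64(0.0278)) 167.31 sideways mm 1.9
scene (np.float64(0.4658), np.float64(0.0381), np.float64(0.0285)) 165.8 sideways mm -0.1
top (np.float64(0.4651), np.float64(0.0359), np.float64(0.0274)) 167.55 sideways mm 2.2
scene (np.float64(0.4659), np.float64(0.0383), np.float64(0.0286)) 165.63 sideways mm -0.4
14.4 [ 0.2 -0.3  0.6]
```

View pics/z4.png

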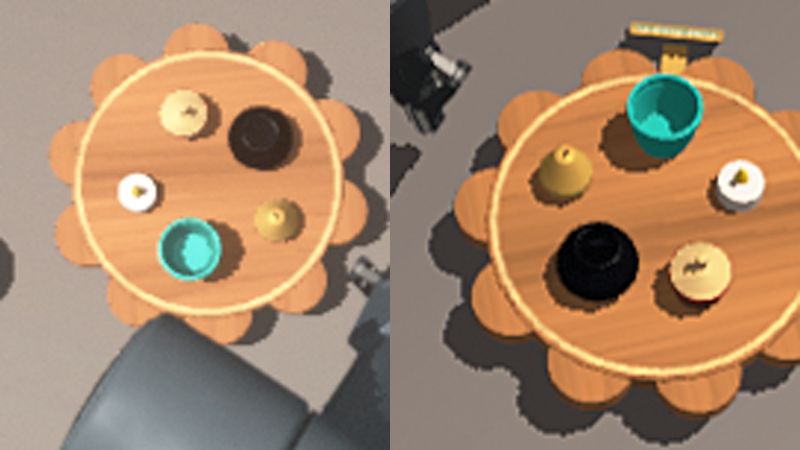

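The fingers are clear of the rim and the ornaments are upright. The pot (crop left 190,250; right 664,115) lines up with the label. I'll raise the arm, check once more and hand in.

```bash
python3 - <<'E'
from h import *; from cell import r,optics; import pickle
oh=r.finger_overhang
r.move_linear(pose(235.3,.21,.2,oh)[0],vel=.1)
r.set_joints([-1.35,0.351,1.652,0,1.139,-0.085]); r.sleep(.3)
for n in("top","scene"):
    d=optics.get_image(n);p=pot(d);c=platter(d,n)[0];P=world(d);d0=pickle.load(open(n+"0.pkl","rb"))
    v=np.array(p["rim"][:2])-c;a=np.degrees(np.arctan2(v[1],v[0]))%360;print(n,"ctr",c.round(4),"pot ang",a.round(2),"zmax",p["zmax"])
    for nm,b in (("bell",(130,245,170,285)),("case",(445,190,490,265))) if n=="top" else (("bell",(495,190,540,230)),("case",(100,255,155,335))):
        s=np.s_[b[1]:b[3],b[0]:b[2]];print(nm,"mean image change",np.abs(d["pixels"][s].astype(int)-d0["pixels"][s]).mean().round(2))
    cv2.imwrite(f"pics/end_{n}.png",d["pixels"][:,:,::-1])
print(r.current_t()); 
E
```

```text
top ctr [0.5384 0.0186] pot ang 166.65 zmax 0.1035
bell mean image change 1.1
case mean image change 1.13
scene ctr [0.5508 0.0179] pot ang 166.68 zmax 0.1033
bell mean image change 0.53
case mean image change 0.52
18.175
```

View pics/end_top.png

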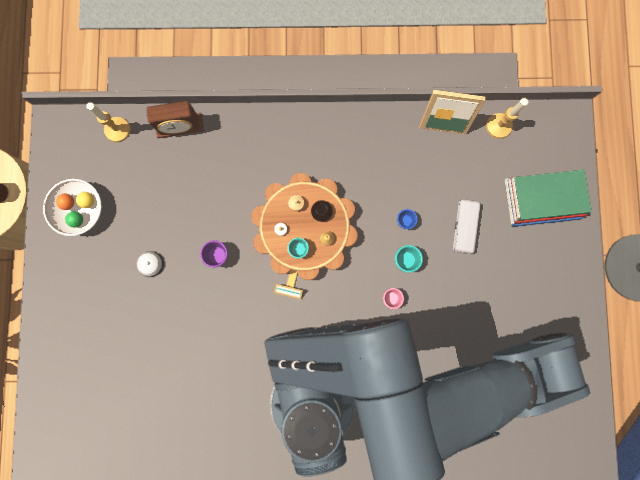

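The pot is at top (299,248), in line with the label at (289,291) and the hub at (305,226). Nothing else has moved.

```bash
python3 -c "
from cell import r
r.hand_in()"
```

```text
the job is handed in; nothing more can be done
```

I turned the platter about 40° clockwise with the shut fingertips seated in one rim notch. The arm then backed out and returned to its start pose, and I handed the job in at about 18 s of the 66 s allowed.

**Pot position:** In the last pictures the pot was at 166.7° in both views, against about 165.9° for the label. That is about 1 mm to the side, with 13 mm allowed.

**Ornaments and neighbours:** All five ornaments were upright, and the bell and the case looked unmoved. The contact force readings between moves stayed below about 2 N, which is about the sensor noise. I had no direct reading of platter speed, but the pot stayed put between looks to within about 0.3 mm.

**Checks that disagreed:**
- The last platter-centre fit in the scene view was about 12 mm off in x (0.551 against 0.538). The pot probably hides part of the outline there, so I trusted the first fits and the top view. The error lies nearly along the label line, so it hardly changes the sideways figure.
- The two cameras differ by about 2 mm in y, which matches the stated calibration accuracy.

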